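True up the tilted post of a probe stand with an engineer's square

ROBOT

A 6-joint arm with a two-finger parallel gripper is mounted at the origin on a cart in front of the work surface, level with it; the furniture and walls round the work are solid. World frame = base frame: x ahead of the robot, y to its left, z up, the work surface at z = 0. Lengths are in m, angles in rad, forces in N, time in s.
With the tool pointing down it reaches from about 0.275 to 0.875 m from the base axis. Payload 12.5 kg.
Tool frame: the origin (TCP) lies at the very end of the fingers, on their centre line; the grasp point (between the pads) lies 19 mm behind it; x points along the fingers, y is the direction in which the jaws open and shut, and the axes are right-handed (so a half turn about x gives the same grasp; the last joint's range is limited). The gripper opens to 85 mm and grips with 20 to 120 N. Pads are 22 mm wide; open, the fingers measure 114 mm over their backs; the gripper's body (76 mm by 85 mm) begins 54 mm behind the grasp point. The pads swing forward as they close: fully open they stand 13 mm farther back than shut.
Start: joints at [1.22, 0.351, 1.652, -0, 1.139, -0.085], TCP at [0.144, 0.531, 0.231] pointing down, gripper open.
Joint ranges: [-2.75, 2.75], [-0.79, 2.1], [0.01, 2.65], [-1.57, 4.71], [0.07, 3.14], [-2.87, 2.87]. Speed limits (rad/s): [2.22, 2.22, 2.79, 3.14, 3.14, 3.14].

INTERFACE

Orientations are given as a 3x3 rotation matrix whose columns are the frame's x, y, z axes.
In Python, from bench import manip gives the robot as it stands. Calls block until the motion is done:
- manip.move_ptp(position, orientation): joint-space move of the TCP to a pose.
- manip.move_l(position, attitude=None, max_speed=0.15): straight line of the TCP; attitude=None keeps the orientation; max_speed is the mean speed in m/s.
- manip.move_j(angles): joint-space move.
- manip.set_gripper(opening, effort=None): opening from 0.0 (shut) to 1.0 (fully open); effort is the grip in N (None keeps the last); returns when the fingers have stopped.
- manip.dwell(seconds).
- manip.inverse_kinematics(position, orientation): joint angles nearest the present ones, or None.
- manip.grab_frame(name): name is "side" or "top"; returns (picture, depth): 384x512x3 uint8, red, green, blue; 384x512 float32, m along the optical axis (not along the pixel's ray), 0 where there is no reading.
- manip.get_calibration(name): a dict with "camera_matrix" (3x3 intrinsics, pixels), "R" (3x3) and "t" (3): a world point X has camera coordinates R X + t. Camera axes: x right, y down, z forward; pixel columns grow to the right and rows downward; lengths in m; the calibration is good to about 2 mm. A picture is of the moment at which its call begins. get_calibration takes no time and is no camera call.
A pose or a line that the arm cannot do raises manip.Unreachable and nothing moves.
- manip.sign_off(): hands the job in, once; it reports no verdict.
Trained networks look in the newest picture that a camera, given by its name, has taken for a name from the list of things; names that differ only in an ending like _2 or _b are one class to them, and where a whole thing is asked for, a point or a joint stands for the part that bears it (a point fixed in the world has none). Each returns a list of dicts, best first, with "confidence" (0 to 1); they miss things now and then, are a little off and sometimes report something else, mostly with a low value. They report only what shows in the picture. A call takes as long as a camera call. They do not tell look-alikes from the thing itself.
- manip.look_for(camera, name): "at" ([x, y, z] in m, in world coordinates, good to about 4 mm: the middle of the surface that is visible of it).
Readings, each from a call of its own:
- manip.current_time(): time.
- manip.current_qpos(): joint angles.
- manip.current_joint_vel(): joint speeds.
- manip.current_joint_torque(): joint torques, N m.
- manip.current_ee_pos(): TCP position.
- manip.current_tcp_rot(): TCP orientation.
- manip.current_force(): force on the tool from outside, world axes, zero at the start.
- manip.current_ft_torque(): the same for the moment, N m.
- manip.current_grip_width(): opening from 0.0 (shut) to 1.0 (fully open).
Only numpy, scipy, OpenCV 4.12 (cv2) and the standard library are available. Lean on these libraries where they do the work, as an engineer would, in place of code of your own. Each camera call takes 0.05 s, during which the arm holds its last target.

TASK

The post of the little white probe stand has slipped and leans over its base plate. Lift the brown sample bottle off the base plate and stand it upright on the bench, then take the engineer's square, stand its stock flat on the plate in front of the post and push it home into the corner, so that it bears on the foot and its blade brings the post upright. Finish while still holding the square pressed there, so that the clamp knob can be tightened, and leave the beaker, the dish and the tape where they are.

Things in the scene. Friction and masses are not known exactly. Their poses are not given: they have to be found in the camera images.
- stand: white base plate of the probe stand, 220 (x) x 130 (y) x 12 mm, heavy, does not move, smooth (friction with the square about 0.3); origin at the middle of its underside on the bench. Its +x axis points from the free front half of the plate towards the foot and post, z up. The aluminium foot stands on its centre line, y = 0, and carries the post
- corner (a point): the corner to press into, on the plate's top (12 mm above the bench) where the foot's flat upright front face meets it: x = +52 mm, y = 0 of the plate, axes as the plate's. The face is 40 mm wide (y), 26 mm high, level with the front of the post when upright. In front of it (-x) 162 mm of plate are free apart from the bottle
- foot: aluminium clevis foot fixed on the plate, its flat front 26 mm high, with a black clamp knob (22 mm across, already slack) on its +y side reaching 37 mm from the centre line; origin on the plate's top straight under the pivot, 8 mm behind the front face
- post: steel post, 16 mm thick, 150 mm tall, hinged in the foot; origin at the pivot, 15 mm above the plate's top, 8 mm behind the foot's front face; own z runs up the post. At the start it leans 0.14 to 0.22 rad towards the plate's -x; upright = square to the plate. Slight friction; rubber washers pull it back to a lean of about 0.19 rad. Pushing it upright with the top of the blade takes 1 to 3 N
- square: engineer's square, 0.35 kg, standing on its grey stock, 120 (x) x 22 (y) x 26 mm; a bright blade 24 (x) x 6 (y) mm rises from one end to 115 mm above the underside. Origin: outer right-angled corner, on the underside, under the blade's outer edge. +x points out of the blade end, whose flat end face must meet foot and post; stock from x = 0 to -120 mm; centre of mass at -50 mm
- square_grip (a point): point on the square to grip, across the 22 mm width of the stock: 80 mm behind the origin (x = -80 mm), 13 mm above the underside, i.e. half-way up the stock. Axes as the square's
- sample_bottle: small brown sample bottle with white screw cap, 46 mm across, 88 mm high, 0.09 kg, standing on the plate in front of the post; origin at the centre of its underside
- bottle_mid (a point): centre of the sample bottle, 44 mm above its underside
- beaker_mid (a point): bystander: glass beaker 58 x 63 x 69 mm, point half-way up; leave alone
- dish_mid (a point): bystander: round glass dish 85 mm across, 36 mm high, point half-way up; leave alone
- tape_mid (a point): bystander: roll of white tape lying flat, 68 mm across, 18 mm high, point half-way up; leave alone
There are look-alikes about, which are no part of the job. Leave any blue look-alike of the sample_bottle alone. There is more than one size of the square; the one meant has the size given above.

How it is judged:
On the way, in this order (a step that is already met when the one before it is completed fails the run):
1. the sample bottle stands upright on the bench, off the plate and let go (height (world z) of sample_bottle below 0.005 m and angle between sample_bottle's own z axis and vertical below 0.1 rad and linear speed of sample_bottle below 0.02 m/s and contact force between each of the arm, the fingers and sample_bottle below 0.1 N), for 0.3 s.
2. the square stands on the plate in front of the foot, held (z of square in the frame of corner between -0.003 and 0.004 m and x of square in the frame of corner above -0.1 m and horizontal distance between square and corner below 0.1 m and angle between square's own z axis and vertical below 0.06 rad and contact force between the fingers and square above 1 N), for 0.1 s.
At the end, for the whole second after the job is handed in: Post within 0.025 rad of upright; square flat on the plate (2 mm, 0.025 rad), in line with it (0.07 rad), within 3 mm of the foot, pressing foot (over 0.6 N) and post (over 0.4 N), in the fingers (over 2 N); bottle upright (0.1 rad), at rest on the bench, off the plate (angle between each of post, square's own z axis and vertical below 0.025 rad and x of square in the frame of corner above -0.003 m and z of square in the frame of corner between -0.002 and 0.002 m and angle between the x axis of square and the x axis of stand, either way round below 0.07 rad and contact force between square and post above 0.4 N and contact force between square and foot above 0.6 N and contact force between the fingers and square above 2 N and height (world z) of sample_bottle below 0.005 m and angle between sample_bottle's own z axis and vertical below 0.1 rad and linear speed of sample_bottle below 0.02 m/s); the arm keeps its last pose, push and grip.
It fails at once if the sample bottle is tipped by more than 35 degrees (angle between sample_bottle's own z axis and vertical above 0.6 rad).
It fails at once if beaker, dish or tape is moved by more than 20 mm (distance of any of beaker_mid, dish_mid, tape_mid from where it was at the start of the episode above 0.02 m).
It also fails if it takes over 67 s, if anything falls off the work surface, if the arm or the gripper's body presses on something with over 40 N, if the wrist force passes 120 N, or if a joint passes its speed limit or range.

## Working session

There is one attempt and no reset: what is moved stays moved. The work goes in short steps, each a Python script; the robot and the scene stay as the last script left them, time stands still between calls to the robot, and variables do not carry over. Pictures are saved under pics/ and viewed, and the job is handed in when it is done.

```bash
mkdir -p pics; ls
python3 - <<'E'
from bench import manip
import cv2,numpy as np
for n in("side","top"):
    p,d=manip.grab_frame(n); cv2.imwrite(f"pics/{n}0.png",p[:,:,::-1]); np.save(f"{n}0.npy",d)
    c=manip.get_calibration(n); print(n,c)
    for k in("stand","foot","post","square","sample_bottle","beaker_mid","dish_mid","tape_mid"):
        for r in manip.look_for(n,k): print(n,k,np.round(r["at"],3),round(r["confidence"],2))
print(manip.current_time(),manip.current_force(),manip.current_tcp_rot())
E
```

```text
pics
side {'camera_matrix': array([[483.03401728,   0.        , 261.87997826],
       [  0.        , 483.03401728, 195.75433288],
       [  0.        ,   0.        ,   1.        ]]), 'R': array([[ 0.85241697, -0.52254958,  0.01808981],
       [-0.21581759, -0.38314721, -0.89812081],
       [ 0.47624371,  0.76166932, -0.43937658]]), 't': array([-0.39138636,  0.24369644,  1.46065378])}
side stand [ 0.624 -0.076  0.014] 0.93
side stand [ 0.532 -0.041  0.066] 0.52
side stand [0.527 0.235 0.026] 0.3
side stand [ 0.646 -0.292  0.017] 0.3
side foot [ 0.657 -0.088  0.028] 0.7
side post [ 0.643 -0.072  0.158] 0.5
side square [0.462 0.721 0.035] 0.89
side square [0.527 0.235 0.025] 0.68
side sample_bottle [0.52  0.077 0.052] 0.57
side sample_bottle [ 0.536 -0.041  0.062] 0.51
side beaker_mid [0.667 0.16  0.049] 0.51
side dish_mid [ 0.647 -0.294  0.019] 0.59
side tape_mid [ 0.404 -0.378  0.016] 0.58
top {'camera_matrix': array([[386.05095242,   0.        , 255.3963023 ],
       [  0.        , 386.05095242, 198.33595439],
       [  0.        ,   0.        ,   1.        ]]), 'R': array([[-2.32301192e-02, -9.99714994e-01, -5.50393129e-03],
       [-9.77571646e-01,  2.38675855e-02, -2.09246304e-01],
       [ 2.09318033e-01,  5.19670607e-04, -9.77847478e-01]]), 't': array([0.18893534, 0.56094971, 1.56242904])}
top stand [ 0.611 -0.062  0.011] 0.62
top foot [ 0.654 -0.056  0.033] 0.53
top post [ 0.54  -0.024  0.096] 0.42
top square [0.44  0.724 0.032] 0.91
top square [0.676 0.172 0.028] 0.64
top square [0.507 0.25  0.028] 0.44
top sample_bottle [ 0.539 -0.021  0.094] 0.67
top sample_bottle [0.677 0.177 0.024] 0.56
top beaker_mid [0.675 0.174 0.026] 0.76
top dish_mid [ 0.644 -0.296  0.012] 0.83
top tape_mid [ 0.408 -0.365  0.02 ] 0.74
0.9 [ 0.06855399 -0.38187449  0.27667458] [[-3.02032297e-06  2.62691733e-01  9.64879813e-01]
 [ 3.44971410e-05  9.64879812e-01 -2.62691733e-01]
 [-9.99999999e-01  3.24921810e-05 -1.19763624e-05]]
```

View pics/side0.png

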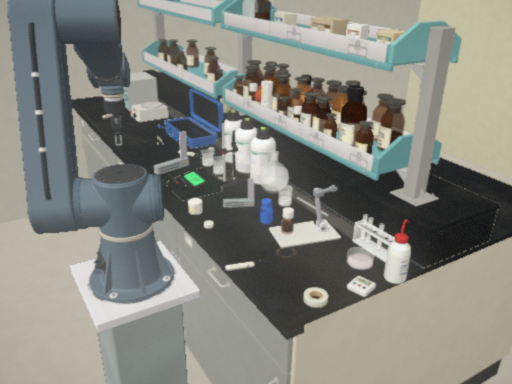

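View pics/top0.png

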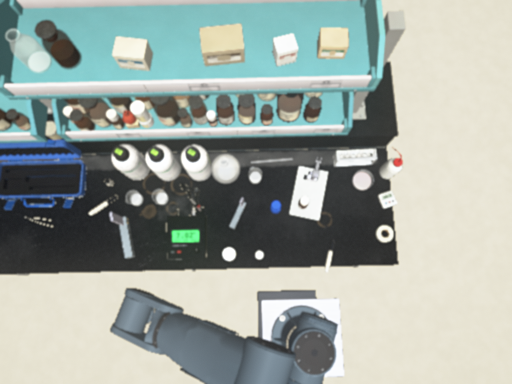

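The side view shows the stand at (305,233) with the brown bottle at (288,220), the blue look-alike at (267,211), and squares at (240,195) and (175,160). The top view shows the same squares at (237,212) and (122,235). I'll measure all of these from depth.

```bash
cat > h.py <<'E'
import numpy as np,cv2
def cloud(manip,n,d):
    c=manip.get_calibration(n);K=c["camera_matrix"];v,u=np.mgrid[:384,:512]
    P=np.stack([(u-K[0,2])/K[0,0]*d,(v-K[1,2])/K[1,1]*d,d],-1)
    return (P-c["t"])@c["R"]   # R^T(P-t)
E
python3 - <<'E'
from bench import manip
from h import *
P={n:cloud(manip,n,np.load(n+"0.npy")) for n in("side","top")}
I={n:cv2.imread(f"pics/{n}0.png") for n in P}
# orthos, 2 mm... px per 1.5mm region x .4-.75, y -.2..0.35
cs=[]
for n in P:
    S=700
    im=np.zeros((int(.5*S*2),int(.6*S*2),3),np.uint8)
for n in P:
    s=1000;x0,x1,y0,y1=.38,.88,-.2,.40
    im=np.zeros((500,600,3),np.uint8)
    q=P[n];m=(q[...,2]<.3)&(q[...,0]>x0)&(q[...,0]<x1)&(q[...,1]>y0)&(q[...,1]<y1)
    for p,c in zip(q[m],I[n][m]):
        cv2.circle(im,(int((y1-p[1])*s),int((x1-p[0])*s)),1,tuple(int(a) for a in c),-1)
    cv2.imwrite(f"pics/ortho_{n}.png",im)
def st(name,n,box,zlo,zhi):
    q=P[n].reshape(-1,3);b=box
    m=(q[:,0]>b[0])&(q[:,0]<b[1])&(q[:,1]>b[2])&(q[:,1]<b[3])&(q[:,2]>zlo)&(q[:,2]<zhi)
    r=q[m]
    if len(r)<4: print(name,n,len(r));return
    bx=cv2.minAreaRect(r[:,:2].astype(np.float32))
    print(name,n,len(r),np.round(r.mean(0),3),"rect c",np.round(bx[0],4),"size",np.round(bx[1],3),"ang",round(bx[2],1),"zmax",r[:,2].max().round(3), np.round(np.percentile(r[:,2],[5,50,95]),3))
for n in P:
    st("sqA low",n,(.42,.62,.18,.32),.015,.04)
    st("sqA high",n,(.42,.62,.18,.32),.045,.2)
    st("sqB low",n,(.32,.6,.65,.8),.015,.045)
    st("sqB high",n,(.32,.6,.65,.8),.05,.3)
    st("bottle",n,(.49,.57,-.08,.02),.03,.13)
    st("blue",n,(.49,.57,.04,.12),.02,.13)
    st("plate",n,(.45,.75,-.16,.04),.006,.018)
    st("posthi",n,(.55,.75,-.16,.04),.12,.22)
    st("foot",n,(.6,.75,-.16,.04),.022,.045)
    st("bench",n,(.4,.45,-.1,.1),-.03,.03)
    q=P[n].reshape(-1,3);m=(q[:,2]>.25)&(q[:,0]>.3)&(abs(q[:,1])<.4)
    print(n,"shelf",np.percentile(q[m],[0,1,5],axis=0).round(3))
E
```

```text
sqA low side 171 [0.506 0.247 0.025] rect c [0.5034 0.2504] size [0.036 0.118] ang 64.5 zmax 0.039 [0.017 0.025 0.035]
sqA high side 106 [0.547 0.232 0.081] rect c [0.5463 0.2321] size [0.023 0.023] ang 60.2 zmax 0.119 [0.049 0.082 0.115]
sqB low side 319 [0.446 0.708 0.03 ] rect c [0.4648 0.7245] size [0.267 0.14 ] ang 0.9 zmax 0.045 [0.016 0.032 0.041]
sqB high side 243 [0.511 0.724 0.094] rect c [0.5413 0.7171] size [0.073 0.151] ang 54.6 zmax 0.165 [0.052 0.085 0.159]
bottle side 268 [ 0.537 -0.036  0.069] rect c [ 0.5403 -0.0302] size [0.045 0.043] ang 8.1 zmax 0.103 [0.034 0.07  0.1  ]
blue side 234 [0.524 0.081 0.059] rect c [0.5302 0.0886] size [0.05  0.044] ang 58.0 zmax 0.09 [0.026 0.059 0.089]
plate side 1037 [ 0.587 -0.068  0.013] rect c [ 0.6195 -0.0375] size [0.195 0.261] ang 78.2 zmax 0.018 [0.008 0.013 0.016]
posthi side 186 [ 0.65  -0.074  0.161] rect c [ 0.6607 -0.0743] size [0.053 0.079] ang 56.2 zmax 0.179 [0.128 0.166 0.175]
foot side 84 [ 0.653 -0.074  0.034] rect c [ 0.6617 -0.0664] size [0.079 0.034] ang 81.1 zmax 0.045 [0.023 0.034 0.043]
bench side 434 [ 0.4
[... 764 characters left out ...]
42 0.093 0.102]
blue top 103 [0.525 0.093 0.073] rect c [0.528  0.0932] size [0.039 0.038] ang 12.7 zmax 0.093 [0.029 0.083 0.091]
plate top 1112 [ 0.592 -0.056  0.011] rect c [ 0.6017 -0.058 ] size [0.196 0.296] ang 88.7 zmax 0.018 [0.007 0.011 0.016]
posthi top 114 [ 0.652 -0.066  0.167] rect c [ 0.6638 -0.0618] size [0.044 0.08 ] ang 81.1 zmax 0.177 [0.157 0.168 0.175]
foot top 46 [ 0.655 -0.057  0.034] rect c [ 0.6542 -0.0517] size [0.033 0.08 ] ang 8.5 zmax 0.045 [0.024 0.035 0.043]
bench top 542 [ 0.425  0.001 -0.001] rect c [4.25e-01 2.00e-04] size [0.199 0.05 ] ang 90.0 zmax 0.01 [-0.007 -0.002  0.005]
top shelf [[ 0.774 -0.253  0.25 ]
 [ 0.777 -0.239  0.251]
 [ 0.779 -0.179  0.257]]
```

View pics/ortho_top.png

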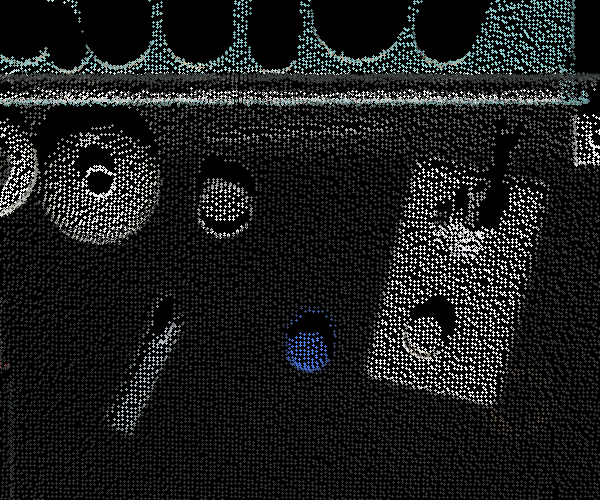

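View pics/ortho_side.png

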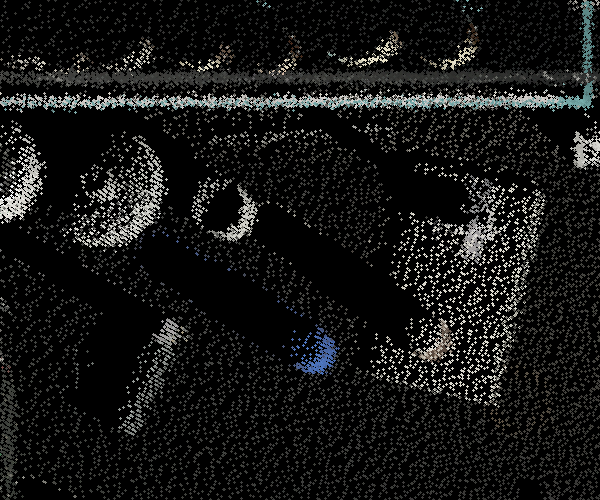

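Run:
```python
from bench import manip
from h import *
from scipy.optimize import least_squares
P={n:cloud(manip,n,np.load(n+"0.npy")) for n in("side","top")}
I={n:cv2.imread(f"pics/{n}0.png") for n in P}
for n in P:
    q=P[n];m=(q[...,2]>.004)&(q[...,2]<.02)&(I[n].min(2)>140)&(q[...,0]>.45)&(q[...,0]<.75)&(q[...,1]>-.18)&(q[...,1]<.06)
    k,l,s,_=cv2.connectedComponentsWithStats(m.astype(np.uint8)); i=1+s[1:,4].argmax()
    r=q[l==i]; bx=cv2.minAreaRect(r[:,:2].astype(np.float32)); print("plate",n,s[i,4],np.round(bx[0],4),np.round(bx[1],4),bx[2])
    a=np.deg2rad(bx[2]); print("  z",r[:,2].mean())
    q=q.reshape(-1,3)
    for nm,c in(("bottle",(.541,-.027)),("blue",(.529,.088))):
        w=q[(np.hypot(q[:,0]-c[0],q[:,1]-c[1])<.04)&(q[:,2]>.03)&(q[:,2]<.06)]
        f=least_squares(lambda p:np.hypot(w[:,0]-p[0],w[:,1]-p[1])-.023,c,loss="soft_l1",f_scale=.002) if len(w)>5 else None
        print(nm,n,len(w),f.x.round(4) if f else None)
    w=q[(np.hypot(q[:,0]-.50,q[:,1]+.20)<.06)]; print("spot",np.percentile(w[:,2],[0,5,50,95,100]).round(3))
    w=q[(q[:,0]>.56)&(q[:,0]<.72)&(q[:,1]>-.16)&(q[:,1]<.02)&(q[:,2]>.05)&(q[:,2]<.2)]
    for z in np.arange(.05,.19,.02):
        e=w[(w[:,2]>=z)&(w[:,2]<z+.02)]
        if len(e): print("  post z",z.round(2),len(e),e.min(0).round(3),e.max(0).round(3),np.median(e,0).round(3))
im=cv2.imread("pics/side0.png")[150:290,210:390]; cv2.imwrite("pics/sidecrop0.png",cv2.resize(im,None,fx=4,fy=4,interpolation=cv2.INTER_CUBIC))
```

```text
plate side 1066 [ 0.5986 -0.0575] [0.1404 0.229 ] 78.53290557861328
  z 0.012625645483643403
bottle side 100 [ 0.545  -0.0245]
blue side 94 [0.5315 0.0923]
spot [-0.004 -0.003  0.001  0.004  0.005]
  post z 0.05 24 [ 0.64  -0.081  0.05 ] [ 0.656 -0.067  0.069] [ 0.647 -0.072  0.058]
  post z 0.07 23 [ 0.563 -0.078  0.07 ] [ 0.649 -0.034  0.088] [ 0.642 -0.073  0.08 ]
  post z 0.09 24 [ 0.56  -0.079  0.09 ] [ 0.65  -0.012  0.109] [ 0.639 -0.072  0.098]
  post z 0.11 23 [ 0.628 -0.077  0.11 ] [ 0.646 -0.058  0.128] [ 0.635 -0.071  0.119]
  post z 0.13 19 [ 0.624 -0.077  0.13 ] [ 0.64  -0.064  0.149] [ 0.631 -0.072  0.138]
  post z 0.15 103 [ 0.617 -0.092  0.151] [ 0.701 -0.033  0.17 ] [ 0.642 -0.076  0.164]
  post z 0.17 53 [ 0.62  -0.091  0.17 ] [ 0.704 -0.061  0.179] [ 0.673 -0.074  0.173]
plate top 1171 [ 0.5966 -0.0551] [0.1332 0.2217] 76.80525207519531
  z 0.010908328585831684
bottle top 21 [ 0.5454 -0.0254]
blue top 23 [0.5333 0.0898]
spot [-0.013 -0.008 -0.001  0.005  0.011]
  post z 0.05 3 [ 0.56  -0.065  0.069] [ 0.645 -0.011  0.07 ] [ 0.641 -0.061  0.069]
  post z 0.07 2 [ 0.638 -0.068  0.077] [ 0.648 -0.06   0.079] [ 0.643 -0.064  0.078]
  post z 0.09 5 [ 0.561 -0.061  0.096] [ 0.638 -0.019  0.104] [ 0.562 -0.028  0.099]
  post z 0.11 2 [ 0.631 -0.066  0.118] [ 0.632 -0.062  0.122] [ 0.632 -0.064  0.12 ]
  post z 0.13 1 [ 0.624 -0.073  0.149] [ 0.624 -0.073  0.149] [ 0.624 -0.073  0.149]
  post z 0.15 72 [ 0.623 -0.086  0.152] [ 0.702 -0.036  0.17 ] [ 0.645 -0.067  0.165]
  post z 0.17 40 [ 0.625 -0.09   0.17 ] [ 0.702 -0.055  0.177] [ 0.648 -0.07   0.173]
```

View pics/sidecrop0.png

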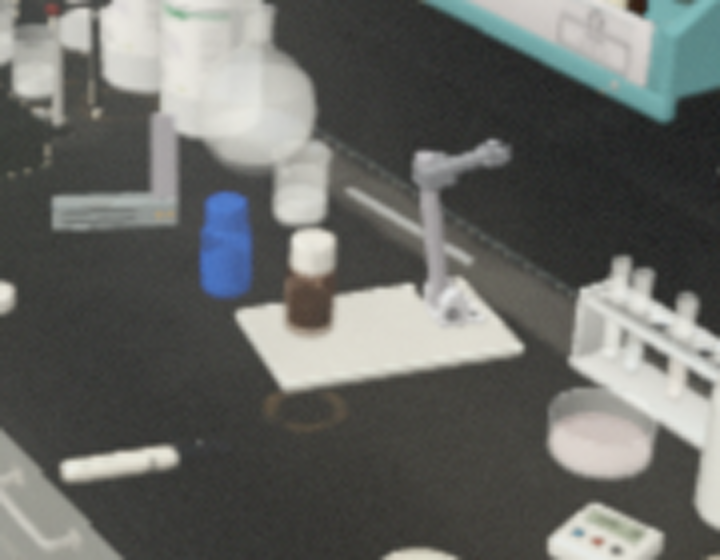

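The crop shows the brown bottle at (310,285) standing on the plate and the blue one at (226,245), clear of it. The post leans left over the plate, and the foot is at (455,300). The square at (115,180) measures 119 x 23 mm with a 118 mm blade, so it's the right one. Bottle first.

```bash
cat >> h.py <<'E'
def Rdown(yaw):
    # tool x down, tool y = horizontal dir perpendicular-left to heading yaw
    x=np.array([0,0,-1.]);y=np.array([-np.sin(yaw),np.cos(yaw),0]);return np.stack([x,y,np.cross(x,y)],1)
def snap(manip,name,crop,f=4):
    for n,(a,b,c,e) in crop.items():
        p,d=manip.grab_frame(n); np.save(f"{name}_{n}.npy",d);cv2.imwrite(f"pics/{name}_{n}_full.png",p[:,:,::-1])
        cv2.imwrite(f"pics/{name}_{n}.png",cv2.resize(p[b:e,a:c,::-1],None,fx=f,fy=f,interpolation=cv2.INTER_CUBIC))
E
python3 - <<'E'
from bench import manip
from h import *
R=Rdown(-.22)
for p in [(.545,-.025,.20),(.545,-.025,.038),(.5,-.2,.03)]: print(np.round(manip.inverse_kinematics(p,R),2))
manip.move_ptp((.545,-.025,.19),R)
print(manip.current_time())
manip.move_l((.545,-.025,.038))
print(manip.current_force())
manip.set_gripper(0.0,25)
print(manip.current_grip_width(),manip.current_force(),manip.current_time(),manip.current_ee_pos())
snap(manip,"b1",{"side":(210,120,390,260)})
E
```

```text
[-0.13  0.38  1.7  -0.    1.07 -1.48]
[-0.13  0.62  1.79 -0.    0.73 -1.48]
[-0.47  0.62  1.81 -0.    0.7  -1.82]
3.3333
[-1.35069371  0.07958798 -0.06502486]
0.5175785099341046 [-1.40487996 -0.64644782  5.15826699] 4.95 [ 0.54525221 -0.02514616  0.03854975]
```

View pics/b1_side.png

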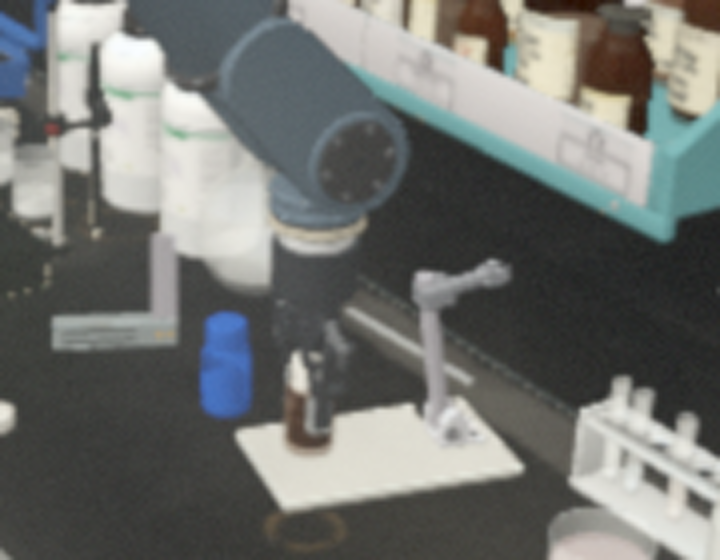

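The picture shows the fingers closed round the brown bottle at (310,405), still upright. The grip width of 44 mm agrees. Next: lift it and set it down on the bench.

Run:
```python
from bench import manip
from h import *
manip.move_l((.545,-.025,.10),max_speed=.15)
print(manip.current_grip_width(),manip.current_force())
manip.move_l((.5,-.2,.10),max_speed=.2)
manip.move_l((.5,-.2,.034),max_speed=.1)
f0=manip.current_force()[2]
z=.034
while z>.021:
    z-=.0015; manip.move_l((.5,-.2,z),max_speed=.05); f=manip.current_force()[2]
    print(round(z,4),round(f-f0,2))
    if f-f0>2.5: break
manip.set_gripper(1.0)
manip.move_l((.5,-.2,.17),max_speed=.2)
print(manip.current_time())
snap(manip,"b2",{"side":(210,150,390,290)})
```

```text
0.5181180922414974 [-0.33929985  0.77837829 -0.86543854]
0.0325 -0.32
0.031 -0.49
0.0295 0.47
0.028 -0.29
0.0265 1.25
0.025 19.49
10.2917
```

View pics/b2_side.png

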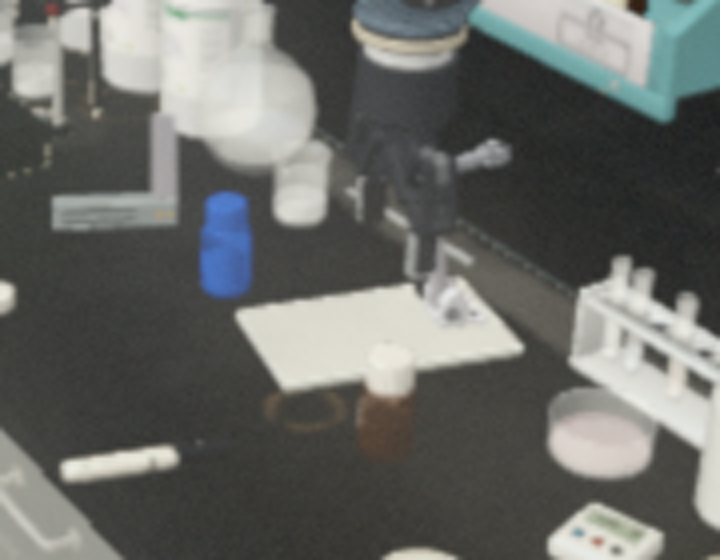

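The brown bottle stands upright on the bench at (387,400), clear of the plate. Now the square.

Run:
```python
from bench import manip
from h import *
yaw=np.deg2rad(-25.9); R=Rdown(yaw); u=np.array([np.cos(yaw),np.sin(yaw)])
g=np.array([.5038,.2525])-.020*u; print(g)
manip.move_ptp((*g,.17),R)
manip.move_l((*g,.03),max_speed=.15)
manip.move_l((*g,.002),max_speed=.05)
print(manip.current_force())
manip.set_gripper(0.0,60)
print(manip.current_grip_width(),manip.current_force(),manip.current_ee_pos(),manip.current_time())
snap(manip,"s1",{"side":(190,130,340,240),"top":(200,170,300,250)},5)
```

```text
[0.48580884 0.26123604]
[-0.15800167 -0.26056954 -0.05191156]
0.24764414211126132 [-0.40950407  1.76028717  5.61870808] [0.4861944  0.26149583 0.00240969] 14.4333
```

View pics/s1_side.png

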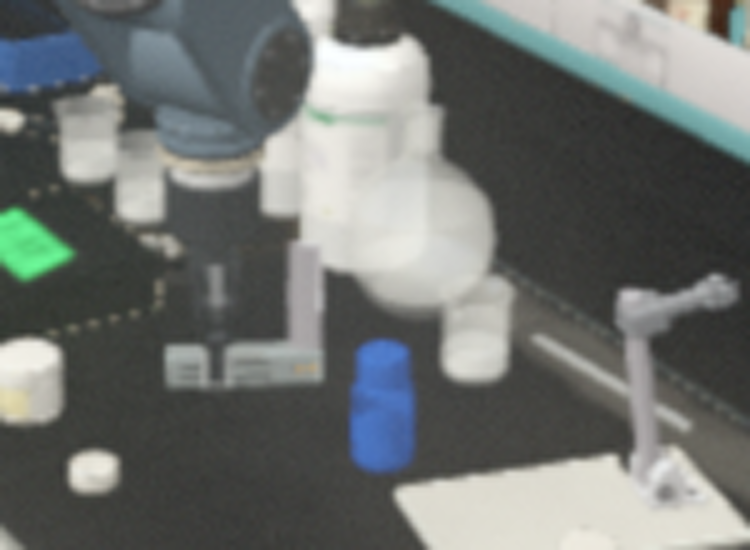

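The side view shows the fingers across the stock at (215,362), with the blade standing at (305,295) and clear of the gripper body. The grip width is 21 mm. I'll lift and carry it over the plate.

Run:
```python
from bench import manip
from h import *
manip.move_l((.486,.2615,.14),max_speed=.15)
print(manip.current_grip_width(),manip.current_force())
yaw=-.218; R=Rdown(yaw); u=np.array([np.cos(yaw),np.sin(yaw)])
c=np.array([.6487,-.0674]); g=c-(.06+.08)*u
manip.move_l((*g,.14),R,max_speed=.15)
manip.move_l((*g,.035),max_speed=.1)
print(manip.current_force(),manip.current_time(),g)
snap(manip,"s2",{"side":(230,150,380,260),"top":(270,150,350,230)},5)
```

```text
0.2478334914239165 [-1.06064978  1.00913761 -3.07841202]
[ 0.28478835 -0.61702603 -3.17209384] 18.95 [ 0.51201353 -0.03712116]
```

View pics/s2_side.png

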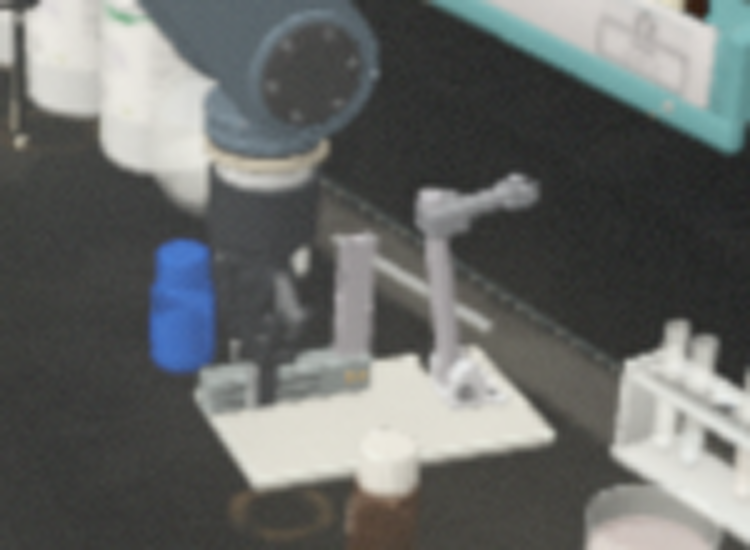

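View pics/s2_top.png

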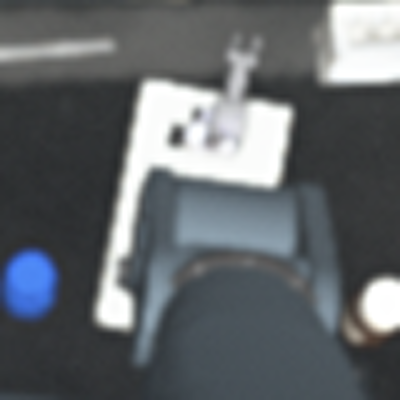

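The square hangs level over the plate with its blade at (355,295), lined up with the post at (440,300). Now lower it until it touches the plate.

Run:
```python
from bench import manip
from h import *
g=np.array([ 0.51201353,-0.03712116])
manip.move_l((*g,.019),max_speed=.08); manip.dwell(.2)
f0=manip.current_force(); print(f0); z=.019
while z>.011:
    z-=.0006; manip.move_l((*g,z),max_speed=.04); manip.dwell(.05); f=manip.current_force(); print(round(z,4),(f-f0).round(2),manip.current_ee_pos()[2].round(4))
    if f[2]-f0[2]>4: break
print(manip.current_ft_torque(),manip.current_time())
```

```text
[-1.36452055 -1.02555426 -3.27542797]
0.0184 [0.58 0.21 0.41] 0.0185
0.0178 [1.88 1.06 0.03] 0.0178
0.0172 [ 0.72  1.12 -0.11] 0.0172
0.0166 [ 1.51  0.82 -0.11] 0.0166
0.016 [ 1.75  1.64 -1.15] 0.016
0.0154 [1.33 0.08 0.43] 0.0154
0.0148 [0.93 1.64 0.52] 0.0148
0.0142 [-0.94  0.74  6.75] 0.0144
[0.07350624 0.26739851 0.01043345] 22.0
```

Run:
```python
from bench import manip
from h import *
yaw=-.218;u=np.array([np.cos(yaw),np.sin(yaw)]);v=np.array([-u[1],u[0]])
c=np.array([.6487,-.0674]); z=.0141
def go(s,sp=.05): manip.move_l((*(c+(s-.08)*u),z),max_speed=sp)
def rd(s):
    manip.dwell(.05); f=np.mean([manip.current_force() for _ in range(3)],0); print(round(s*1e3,2),"fx",round(f[:2]@u,2),"fy",round(f[:2]@v,2),"fz",round(f[2],2),"T",manip.current_ft_torque().round(2)); return f[:2]@u
for s in(-.045,-.03,-.02): go(s); f=rd(s)
s=-.02
while s<.012:
    s+=.0015; go(s,.03); f=rd(s)
    if f<-11: break
print(manip.current_ee_pos(),manip.current_grip_width(),manip.current_time())
snap(manip,"p1",{"side":(250,150,370,250)},6)
```

```text
-45.0 fx 2.56 fy 0.43 fz 2.96 T [-0.09 -0.42 -0.01]
-30.0 fx 1.03 fy 0.04 fz 6.63 T [ 0.04 -0.09  0.03]
-20.0 fx 0.12 fy 0.09 fz 6.1 T [ 0.01 -0.09 -0.01]
-18.5 fx -5.29 fy 0.38 fz 11.58 T [ 0.22  0.69 -0.03]
-17.0 fx -8.56 fy -0.38 fz 13.56 T [0.24 1.01 0.04]
-15.5 fx -7.58 fy 0.46 fz 13.93 T [ 0.3   1.11 -0.03]
-14.0 fx -8.66 fy -0.86 fz 13.71 T [0.28 1.14 0.02]
-12.5 fx -8.5 fy -1.14 fz 14.46 T [ 0.34  1.14 -0.01]
-11.0 fx -9.33 fy -0.33 fz 14.26 T [0.4  1.13 0.  ]
-9.5 fx -9.39 fy 0.23 fz 14.53 T [0.27 1.19 0.05]
-8.0 fx -8.62 fy 0.27 fz 14.71 T [ 0.31  1.18 -0.05]
-6.5 fx -9.08 fy 0.76 fz 14.71 T [0.36 1.2  0.  ]
-5.0 fx -9.27 fy -0.06 fz 14.8 T [ 0.3   1.23 -0.04]
-3.5 fx -9.33 fy -0.32 fz 14.79 T [0.25 1.21 0.05]
-2.0 fx -7.99 fy -0.16 fz 14.36 T [0.34 1.23 0.04]
-0.5 fx -8.54 fy -0.56 fz 15.94 T [0.25 1.25 0.03]
1.0 fx -16.37 fy 0.71 fz 19.91 T [ 0.52  2.17 -0.06]
[ 0.56876326 -0.04960166  0.01440632] 0.24516095928778345 27.6
```

View pics/p1_side.png

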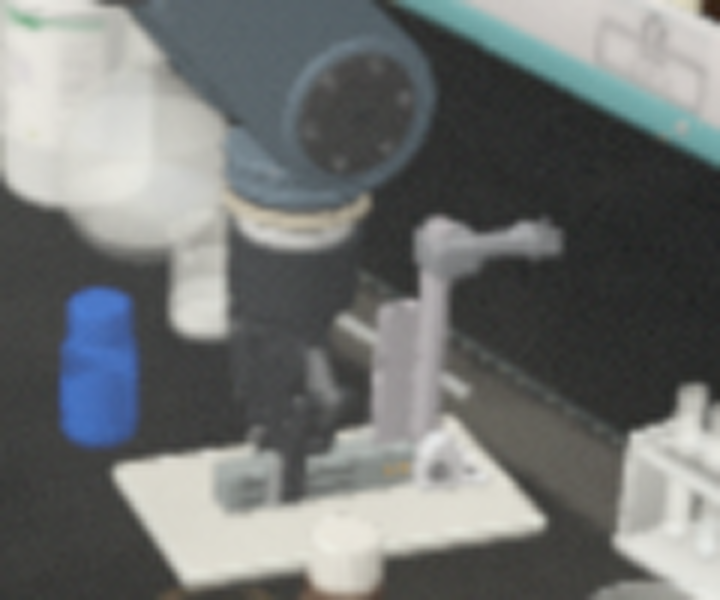

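The picture shows the blade at (395,370) flush along the post at (430,350), which looks upright, and the stock end against the foot at (410,465). The force jumped by about 8 N at the foot. I'll measure post lean, square pitch and yaw from averaged depth.

Run:
```python
from bench import manip
from h import *
D={n:[] for n in("side","top")}
for i in range(8):
    p,d=manip.grab_frame("side"); D["side"].append(d)
for i in range(3):
    p2,d=manip.grab_frame("top"); D["top"].append(d)
cv2.imwrite("pics/p2_side_full.png",p[:,:,::-1])
np.savez("d2.npz",side=np.array(D["side"]),top=np.array(D["top"]))
print(manip.current_time(),manip.current_force(),manip.current_ee_pos(),manip.current_tcp_rot().round(4).tolist())
yaw=-.218;u=np.array([np.cos(yaw),np.sin(yaw)]);v=np.array([-u[1],u[0]]);c=np.array([.6487,-.0674])
d=np.median(D["side"],0); q=cloud(manip,"side",d)
Q=np.stack([(q[...,:2]-c)@u,(q[...,:2]-c)@v,q[...,2]-.012],-1); np.save("Q.npy",Q)
# plate plane fit
X=Q[...,0];Y=Q[...,1];Z=Q[...,2]
m=(abs(Y+.045)<.018)&(X>-.15)&(X<.04)&(abs(Z)<.008)
A=np.c_[X[m],Y[m],np.ones(m.sum())]; print("plate plane",m.sum(),np.linalg.lstsq(A,Z[m],rcond=None)[0].round(4))
# post
m=(abs(Y)<.02)&(X>-.004)&(X<.035)&(Z>.035)&(Z<.13)
print("post n",m.sum()); 
for Yname,W in(("x",X),("y",Y)): print(Yname,np.polyfit(Z[m],W[m],1).round(4))
# blade
m=(abs(Y)<.015)&(X<-.001)&(X>-.03)&(Z>.035)&(Z<.112)
print("blade",m.sum(),[np.polyfit(Z[m],W[m],1).round(4) for W in(X,Y)])
m=(abs(Y)<.02)&(X<-.0)&(X>-.13)&(Z>.005)&(Z<.03)
print("stock",m.sum(),X[m].min(),X[m].max()); 
for lo in np.arange(-.13,0,.01):
    k=m&(X>=lo)&(X<lo+.01)
    if k.sum(): print(lo.round(3),k.sum(),Z[k].max().round(4),Y[k].min().round(4),np.median(Y[k]).round(4))
```

```text
28.2 [-16.24511177   3.17238097  20.91141258] [ 0.56877447 -0.04961485  0.01439684] [[-0.0062, 0.2161, 0.9763], [0.0012, 0.9764, -0.2161], [-1.0, -0.0002, -0.0063]]
plate plane 263 [0.0055 0.0566 0.0036]
post n 121
x [-0.0058  0.004 ]
y [ 0.0154 -0.0066]
blade 141 [array([ 0.0009, -0.0141]), array([-0.0056,  0.0001])]
stock 248 -0.12224603124413037 -0.0006966492775147196
-0.13 18 0.0269 -0.0128 -0.0036
-0.12 25 0.0286 -0.0119 -0.009
-0.11 20 0.0285 -0.0121 -0.0085
-0.1 33 0.0289 -0.0198 -0.0093
-0.09 4 0.0296 -0.017 0.0101
-0.08 2 0.0162 -0.0175 -0.0157
-0.07 19 0.0273 -0.0121 -0.0087
-0.06 14 0.027 -0.0114 -0.0085
-0.05 23 0.0284 -0.011 -0.0074
-0.04 21 0.0278 -0.0103 -0.0082
-0.03 22 0.029 -0.0111 -0.0078
-0.02 22 0.0288 -0.0114 -0.0081
-0.01 25 0.0295 -0.0198 -0.0087
```

Post slope is -0.006 rad, blade slope 0.001 rad, and the stock top is level to about 1 mm along its length. The force is steady. A last look at the bottle and bystanders before handing in.

Run:
```python
from bench import manip
from h import *
p,d=manip.grab_frame("side")
for k in("sample_bottle","beaker_mid","dish_mid","tape_mid"):
    print(k,[(np.round(r["at"],3).tolist(),round(r["confidence"],2)) for r in manip.look_for("side",k)])
q=cloud(manip,"side",d).reshape(-1,3);w=q[(np.hypot(q[:,0]-.5,q[:,1]+.2)<.05)&(q[:,2]>.015)]
print("bottle zmax",w[:,2].max(),[np.polyfit(w[:,2],w[:,i],1).round(3) for i in(0,1)])
print(manip.current_force(),manip.current_time())
manip.sign_off()
```

```text
sample_bottle [([0.519, 0.076, 0.053], 0.76), ([0.49, -0.215, 0.05], 0.65), ([0.403, -0.375, 0.016], 0.4)]
beaker_mid [([0.657, 0.163, 0.048], 0.5)]
dish_mid [([0.645, -0.292, 0.02], 0.62), ([0.659, -0.089, 0.027], 0.3)]
tape_mid [([0.405, -0.378, 0.018], 0.88)]
bottle zmax 0.09188018535071552 [array([0.127, 0.485]), array([ 0.151, -0.218])]
[-16.39342818   4.08060528  20.39393165] 28.45
the job is handed in; nothing more can be done
```

I moved the brown sample bottle onto the bench at about (0.50, -0.20), pressed the square home against the foot and post, and handed the job in at 28.5 s with the square still held there. `sign_off` reports no verdict, so these are my own last checks:

- **Post and square:** From averaged depth, the post was about 0.006 rad from upright and the blade about 0.001 rad. The stock top was level to about 1 mm along its length, and the gripper's yaw was within about 0.01 rad of the plate's measured yaw.
- **Pressing force:** The push rose to about 8.5 N when the blade met the post, part of that friction on the plate. It rose by about another 8 N when the stock met the foot, and the wrist reading then held steady at about 16 N forward and 20 N down. I could only infer the separate foot and post forces from these steps.
- **Bystanders:** The dish and tape were found within 2 mm of where they started, and the beaker within about 10 mm. The beaker offset is more than the usual 4 mm detection error, though nothing touched it.

Two checks were less clear:

- **Bottle lean:** A crude line fit over the bottle points gave an apparent lean of about 0.13 to 0.15 per axis. I put this down to the shoulder and cap narrowing towards the top, because the picture taken after release shows the bottle upright. Its top measured 92 mm against the true 88 mm, within the depth noise.
- **Plate tilt:** The plane fit of the plate gave a 0.057 slope across its width. I took that as camera noise or bias over a narrow strip.

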